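# Shim the bearing bracket's support foot until it stops rocking

## Robot

A 6-joint arm with a two-finger parallel gripper is mounted at the origin on the work surface. World frame = base frame: x ahead of the robot, y to its left, z up, the work surface at z = 0. Lengths are in m, angles in rad, forces in N, time in s.
With the tool pointing down it reaches from about 0.35 to 0.85 m from the base axis. Payload 8.1 kg.
Tool frame: the origin (TCP) lies midway between the tips of the shut fingers; the grasp point (between the pads) lies 19 mm behind it; z points along the fingers, y is the line along which they close (so a half turn about z gives the same grasp; the last joint's range is limited). The gripper opens to 93 mm and grips with 3 to 60 N. Pads are 15 mm wide; open, the fingers measure 128 mm over their backs; the gripper's body (75 mm by 188 mm) begins 65 mm behind the grasp point.
Start: joints at [1.152, 0.13, 1.488, -0, 1.523, -0.085], TCP at [0.197, 0.567, 0.219] pointing down, gripper open.
Joint ranges: [-2.96, 2.96], [-0.89, 2.26], [0.02, 2.5], [-1.34, 4.48], [0, 2.73], [-2.66, 2.66]. Speed limits (rad/s): [2.39, 2.39, 2.79, 3.14, 3.14, 3.14].

## Interface

Orientations are given as [roll, pitch, yaw] about the fixed x, y, z axes, in that order (R = Rz(yaw) Ry(pitch) Rx(roll)).
In Python, from cell import bot gives the robot as it stands. The module is installed in compiled form; this text tells all that it offers.
- The arm moves only by the tool play_rows, never from a script. Its argument "deltas" is a list of rows, each an object with "offset": the shift along the tool's x, y, z normalised to -1 to 1, where 1 is 0.8 m, a list of three; "rotation": the turn, a rotation vector about the tool's x, y, z normalised to -1 to 1, where 1 is 2 pi rad, a list of three; "hand": the finger opening in mm, from 0 to 93. In form: [{"offset": [tx, ty, tz], "rotation": [ax, ay, az], "hand": hand}, ...]. A call has 1 to 5 rows; each row shifts and turns the commanded pose from where the row before left it, along the tool's axes as they then stand; what a row does not reach is not made up. A row lasts 1/8 s, in which the tool goes at most 62.5 mm and 10.7 degrees, less where a joint would pass 70% of its speed; a pose out of reach is approached as far as the arm can. A call with a number of a shift or a turn outside -1 to 1 is refused whole. A call with a gripper value outside its range is refused whole. The fingers move at their own pace and stop on an object; the grip force is fixed at half the most. Time passes only in rows, so rows that do not move let the fingers close. It gives the time, the measured TCP pose, the force, the opening and the grip force at its end, in the units of the state.
- bot.get_obs(): the state, without advancing time (a new reading comes with each control period).
- bot.read_camera(name): name is "scene" or "top"; returns the picture (480x640x3 uint8, red, green, blue); there is no depth.
- bot.camera_info(name): a dict with "mtx" (3x3 intrinsics, pixels), "R" (3x3) and "t" (3): a world point X has camera coordinates R X + t. Camera axes: x right, y down, z forward; pixel columns grow to the right and rows downward; lengths in m; the calibration is good to about 2 mm. A picture is of the moment at which its call begins. camera_info takes no time and is no camera call.
- bot.job_done(): hands the job in; it is judged then, once.
The state is a dict: "t": time; "q": joint angles; "joint_vel": joint speeds; "effort": joint torques, N m; "ee_pos": TCP position; "eef_rot": TCP orientation; "ft_force": force on the tool from outside, world axes, zero at the start; "ft_torque": the same for the moment, N m; "grip_width": finger opening in m; "gripper_force": force on a finger pad.
Only numpy, scipy, OpenCV 4.12 (cv2) and the standard library are available. Lean on these libraries where they do the work, as an engineer would, in place of code of your own. Each camera call takes 0.05 s, during which the arm holds its last target. There are 200 camera calls.

## Task

The pump bearing bracket on the carriage rocks because its drive-end support foot hangs clear of the plate: slide slotted shims from the top of the stack in the tray under that foot one at a time, slot end first and each fully home around the hold-down stud, until the bracket no longer rocks, and leave the bottom one, the spare, in the tray. Then prove it: press down firmly, with 10 N or a little more, on the level pad on top of the bracket's drive end for about a second, and let go. Do not shove the bracket about or disturb the parts lying on the carriage.

Things in the scene. Friction and masses are not known exactly. Their poses are not given: they have to be found in the camera images.
- carriage: Aluminium carriage plate on two grey rails, locked, 300 mm (x) by 465 mm (y), flat top 64 mm above the bench. Origin: on its top face, on the axis of the hold-down stud; z up, +y along the rails towards the impeller. The plate runs from y -175 to +290 mm and x -150 to +150 mm.
- stud_foot (a point): Where the axis of the plain steel hold-down stud meets the carriage's top (same point and axes as the carriage). The stud is 12 mm thick, upright, 61 mm tall, nut removed.
- bracket: Grey cast-iron pump bearing bracket, 6 kg, loose on the carriage, with shaft and 150 mm brass impeller at its +y end; origin and axes start as the carriage's. Stands level on two feet under the flange (y 150 to 210 mm, x +-52 to +-92); 3 to 5 N down on the level pad tips it back on their rear edges. Round housing 84 mm thick, axis 115 mm above the carriage, from y 0 on; 24 mm shaft end to y -16.
- foot_mouth (a point): Middle of the lower edge of the support foot's mouth, 13.5 mm above the carriage at bracket y -30 mm. The foot (x +-35, y -30 to +30, 14 mm thick) is forked round the stud (20 mm gap, open to -y). Two 6 mm shims fill the gap below it, a third cannot go in. The mouth's lower edge is bevelled up 3 mm over 8 mm. Shims go in from -y towards +y; nothing stands in that way.
- level_pad (a point): Centre of the flat machined level pad on top of the bracket's drive end: a 46 mm square facing up, 162 mm above the carriage at the bracket's y +30 mm. Under a press it sinks at about 3.5 N until the foot meets what lies below it: about 9 mm with no shim, 5 mm with one, 1 mm with two; beyond that it stands firm, and a press held there should read 10 N or more.
- tray: Fixed grey steel tray 80 mm (x) by 150 mm (y), origin at the middle of its underside on the bench, z up. Floor 4 mm thick, walls 30 mm high with inside 70 by 140 mm; both long walls (x +-35 to +-40) are open in the middle for the fingers (y -27 to +27 mm). Holds the three shims in a flat stack, slot ends to the tray's +y.
- shim_1: Plain steel shim plate 130 x 60 x 6 mm, 0.29 kg. Origin: middle of its underside, z up, y along its length to the slot end. Slot: 22 mm wide, 36 mm deep, mid-width, open at the y +65 end. 60 mm wide from y -31 to +65, then a tab 40 mm wide to y -65. Balances about its origin. At the start the lowest of the stack (underside 4 mm above the bench).
- shim_2: Plain steel shim plate 130 x 60 x 6 mm, 0.29 kg. Origin: middle of its underside, z up, y along its length to the slot end. Slot: 22 mm wide, 36 mm deep, mid-width, open at the y +65 end. 60 mm wide from y -31 to +65, then a tab 40 mm wide to y -65. Balances about its origin. At the start the middle of the stack (underside 10 mm above the bench).
- shim_3: Plain steel shim plate 130 x 60 x 6 mm, 0.29 kg. Origin: middle of its underside, z up, y along its length to the slot end. Slot: 22 mm wide, 36 mm deep, mid-width, open at the y +65 end. 60 mm wide from y -31 to +65, then a tab 40 mm wide to y -65. Balances about its origin. At the start the top of the stack (underside 16 mm above the bench).
- shim_1_seat (a point): Point on the underside of shim_1, 35 mm from its origin towards the slot end, in the middle of the slot. It lies on the stud's axis when the shim is fully home (the slot's bottom then meets the stud, the slot end reaches the carriage's y +30 mm, the tab end y -100 mm).
- shim_2_seat (a point): Point on the underside of shim_2, 35 mm from its origin towards the slot end, in the middle of the slot. It lies on the stud's axis when the shim is fully home (the slot's bottom then meets the stud, the slot end reaches the carriage's y +30 mm, the tab end y -100 mm).
- shim_3_seat (a point): Point on the underside of shim_3, 35 mm from its origin towards the slot end, in the middle of the slot. It lies on the stud's axis when the shim is fully home (the slot's bottom then meets the stud, the slot end reaches the carriage's y +30 mm, the tab end y -100 mm).
- wear_ring: Dull cast-iron wear ring lying flat on the carriage, 94 mm outside, 74 mm inside, 20 mm high; origin at the centre of its underside. Leave alone.
- sleeve_1: Stainless shaft sleeve standing on the carriage, tube 40 mm thick, 70 mm tall; origin at the centre of its underside. Leave alone.
- sleeve_2: The other shaft sleeve, the same size. Leave alone.
- drift_punch: Brass drift punch with a yellow handle, lying along y at the carriage's -x edge, 164 mm long, 22 mm thick; origin under it near mid-length. Leave alone.
There are look-alikes about, which are no part of the job. Leave any black or blue look-alike of the shim_3 alone.

How it is judged:
By the outcome, as a careful person would: the job done as asked, in the order asked, and still so for the second after the job is handed in, with the robot touching nothing.
It also fails if it takes over 72 s, if anything falls off the work surface, if the arm or the gripper's body presses on something with over 40 N, if the wrist force passes 120 N, or if a joint passes its speed limit or range.

## Working session

There is one attempt and no reset: what is moved stays moved. The work goes in short steps, Python scripts to look and compute and a tool call to move; the robot and the scene stay as the last step left them, time stands still between calls to the robot, and variables do not carry over. Pictures are saved under pics/ and viewed, at most 10 in all, crops included, and the job is handed in when it is done.

Besides the shell and the picture viewer there is one more tool, called after "Request:" as a command line: name --argument value ..., lists and objects as JSON in quotes. play_rows: Moves the arm, as the interface text tells. Its arguments: {"type":"object","properties":{"deltas":{"type":"array","items":{"type":"object","properties":{"offset":{"type":"array","items":{"type":"number","minimum":-1,"maximum":1}},"rotation":{"type":"array","items":{"type":"number","minimum":-1,"maximum":1}},"hand":{"type":"number"}}}}},"required":["deltas"]}

```bash
mkdir -p pics; python3 - <<'E'
from cell import bot
import cv2
for n in("scene","top"):
    cv2.imwrite(f"pics/{n}0.png",bot.read_camera(n)[:,:,::-1]); c=bot.camera_info(n); print(n,c["mtx"],c["R"],c["t"])
o=bot.get_obs();print(o)
E
```

```text
scene [[590.90291008   0.         323.90708539]
 [  0.         590.90291008 235.69415698]
 [  0.           0.           1.        ]] [[ 0.35902562  0.93316561  0.01739373]
 [ 0.63346938 -0.22994963 -0.73880966]
 [-0.68543209  0.27626999 -0.67368965]] [-0.0175539  -0.23887597  1.63547405]
top [[480.29248277   0.         316.52851349]
 [  0.         480.29248277 230.69517282]
 [  0.           0.           1.        ]] [[ 0.024853   -0.99964322 -0.00978551]
 [-0.99554734 -0.02385847 -0.0911936 ]
 [ 0.0909276   0.01200837 -0.9957851 ]] [-0.16833328  0.5254033   1.34500209]
{'t': 0.1, 'q': array([ 1.15159227e+00,  1.31100521e-01,  1.48915424e+00,  4.01616902e-06,
        1.52301163e+00, -8.54144676e-02]), 'joint_vel': array([-0.00063166, -0.00078739, -0.00357498,  0.00067064,  0.0007799 ,
        0.00032023]), 'effort': array([ 6.62643470e-04, -5.61333597e+01, -4.93097770e+01,  7.69787841e-02,
        2.88713083e-02, -8.90644742e-05]), 'ee_pos': array([0.19635172, 0.56641955, 0.21769233]), 'eef_rot': array([-3.13992536e+00, -1.46783966e-04,  2.80780274e+00]), 'ft_force': array([0.16857538, 0.53398612, 0.10818821]), 'ft_torque': array([-0.01741421,  0.04709891, -0.02716955]), 'gripper_force': 0.0, 'grip_width': 0.09325102582443573}
```

View pics/scene0.png

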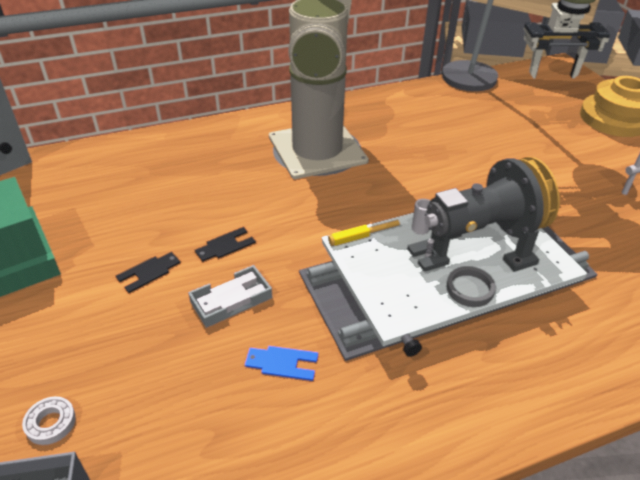

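View pics/top0.png

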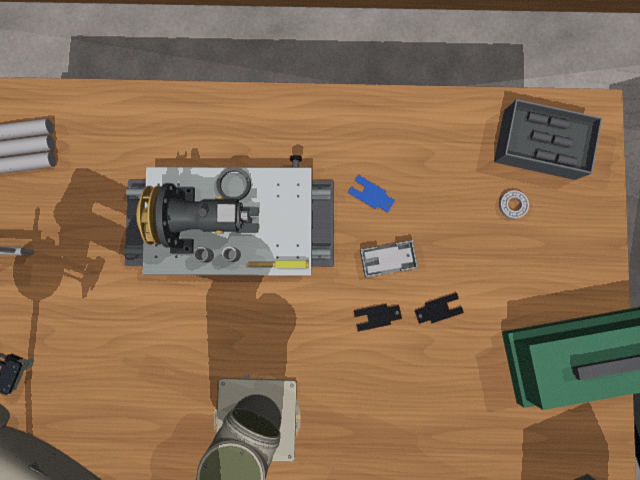

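```bash
cat > h.py <<'E'
from cell import bot
import cv2, numpy as np
def ray(n,uv,z):
    c=bot.camera_info(n); uv=np.atleast_2d(uv).astype(float)
    d=(np.linalg.inv(c["mtx"])@np.c_[uv,np.ones(len(uv))].T).T@c["R"]; o=-c["R"].T@c["t"]
    return o+d*((z-o[2])/d[:,2])[:,None]
def proj(n,X):
    c=bot.camera_info(n); p=np.atleast_2d(X)@c["R"].T+c["t"]; p=p@c["mtx"].T; return p[:,:2]/p[:,2:]
def crop(img,x0,y0,x1,y1,s): return cv2.resize(img[y0:y1,x0:x1],None,fx=s,fy=s,interpolation=cv2.INTER_CUBIC)
E
python3 - <<'E'
from h import *
t=cv2.imread("pics/top0.png");s=cv2.imread("pics/scene0.png")
a=crop(t,355,230,425,290,5); b=crop(t,200,190,270,250,5)
c=crop(s,180,260,280,330,3.5); d=crop(s,400,180,500,280,3)
W=np.zeros((600,700,3),np.uint8)
W[:300,:350]=a;W[:300,350:]=b;W[300:545,:350]=c;W[300:600,350:650]=d
cv2.imwrite("pics/c1.png",W)
g=t.min(axis=2)
# plate mask: grey low-sat bright
hsv=cv2.cvtColor(t,cv2.COLOR_BGR2HSV)
m=((hsv[...,1]<40)&(hsv[...,2]>110)).astype(np.uint8);m[:, :120]=0;m[:,345:]=0;m[:155]=0;m[290:]=0
cn=max(cv2.findContours(m,0,2)[0],key=cv2.contourArea);r=cv2.minAreaRect(cn);bp=cv2.boxPoints(r);P=ray("top",bp,.064)
print("plate px",bp.round(1).tolist(),"\n",P.round(4),np.linalg.norm(np.diff(P,axis=0),axis=1))
# tray
m=((hsv[...,1]<60)).astype(np.uint8);m[:, :350]=0;m[:,430:]=0;m[:232]=0;m[285:]=0
cn=max(cv2.findContours(m,0,2)[0],key=cv2.contourArea);r=cv2.minAreaRect(cn);bp=cv2.boxPoints(r)
for z in(0,.022,.03):
  P=ray("top",bp,z);print("tray",z,P.mean(0).round(4),P.round(4).tolist(),np.linalg.norm(np.diff(P,axis=0),axis=1).round(4))
m=((hsv[...,1]<40)&(hsv[...,2]>185)).astype(np.uint8);m[:, :350]=0;m[:,430:]=0;m[:232]=0;m[285:]=0
cn=max(cv2.findContours(m,0,2)[0],key=cv2.contourArea);r=cv2.minAreaRect(cn);bp=cv2.boxPoints(r);P=ray("top",bp,.022)
print("shim",bp.round(1).tolist(),P.mean(0).round(4),P.round(4).tolist(),np.linalg.norm(np.diff(P,axis=0),axis=1).round(4))
E
```

```text
plate px [[142.0, 273.70001220703125], [142.89999389648438, 165.6999969482422], [330.20001220703125, 167.3000030517578], [329.29998779296875, 275.29998779296875]] 
 [[ 0.3953  0.3211  0.064 ]
 [ 0.697   0.3361  0.064 ]
 [ 0.7045 -0.1898  0.064 ]
 [ 0.4038 -0.194   0.064 ]] [0.30215579 0.52594762 0.30072847]
tray 0 [ 0.4565 -0.3642  0.    ] [[0.481, -0.2804, 0.0], [0.5121, -0.4326, 0.0], [0.4319, -0.4476, 0.0], [0.4009, -0.2961, 0.0]] [0.1554 0.0816 0.1546]
tray 0.022 [ 0.4557 -0.3611  0.022 ] [[0.4797, -0.2787, 0.022], [0.5104, -0.4285, 0.022], [0.4315, -0.4432, 0.022], [0.401, -0.2942, 0.022]] [0.1529 0.0803 0.1521]
tray 0.03 [ 0.4554 -0.36    0.03  ] [[0.4793, -0.2781, 0.03], [0.5098, -0.427, 0.03], [0.4313, -0.4416, 0.03], [0.401, -0.2935, 0.03]] [0.152  0.0798 0.1512]
shim [[377.0, 251.0], [382.8999938964844, 249.5], [383.20001220703125, 250.89999389648438], [377.3999938964844, 252.39999389648438]] [ 0.4761 -0.3372  0.022 ] [[0.4758, -0.3284, 0.022], [0.4803, -0.345, 0.022], [0.4764, -0.346, 0.022], [0.4718, -0.3294, 0.022]] [0.0172 0.0041 0.0172]
```

View pics/c1.png

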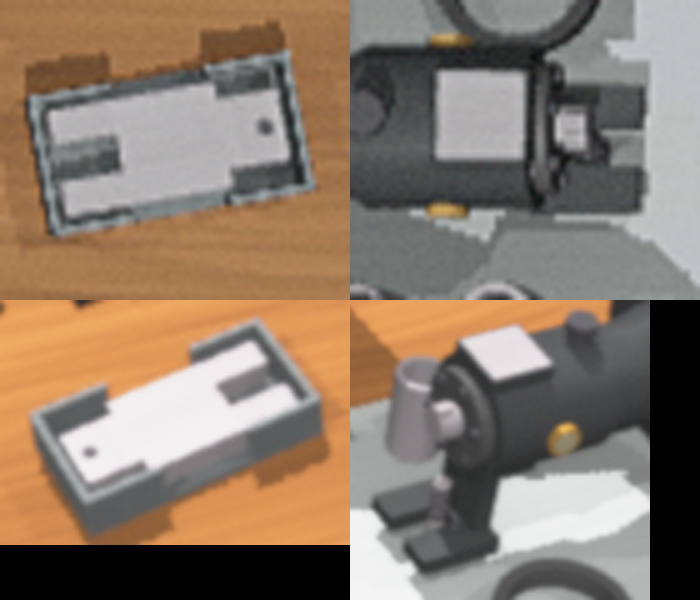

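Candidates for the wanted shims: the bright steel stack in the tray, top (388,259) / scene (232,296); black ones at top (377,317) and (440,307); the blue one at top (371,193). I choose the steel stack in the tray. The crop confirms it, with the slot to the left (+y) and the tab with a hole to the right. The bracket fork opens towards -y around top (258,220), and the pad is at (226,213).

```bash
python3 - <<'E'
from h import *
t=cv2.imread("pics/top0.png");s=cv2.imread("pics/scene0.png")
def blob(im,n,win,smax,vmin,z,vmax=256):
    x0,y0,x1,y1=win; k=4
    c=cv2.resize(im[y0:y1,x0:x1],None,fx=k,fy=k,interpolation=cv2.INTER_LINEAR);h=cv2.cvtColor(c,cv2.COLOR_BGR2HSV)
    m=((h[...,1]<smax)&(h[...,2]>vmin)&(h[...,2]<vmax)).astype(np.uint8)
    cn=max(cv2.findContours(m,0,2)[0],key=cv2.contourArea); cn=((cn.reshape(-1,2)+.5)/k-.5+[x0,y0]).astype(np.float32)
    cv_=cv2.convexHull(cn); bp=cv2.boxPoints(cv2.minAreaRect(cv_)); P=ray(n,bp,z)
    G=ray(n,cn,z)[:,:2].astype(np.float32); r=cv2.minAreaRect(G)
    print(n,win,"px",bp.mean(0).round(1),"metric rect c",np.round(r[0],4),"size",np.round(r[1],4),"ang",round(r[2],2))
for v in(140,155,170):
  blob(t,"top",(355,230,425,290),50,v,.022); blob(s,"scene",(180,260,280,330),50,v,.022)
for v in(140,155,170):
  blob(t,"top",(210,195,245,228),60,v,.226); blob(s,"scene",(430,180,475,215),60,v,.226)
# plate edges by row/col profiles in top
g=cv2.GaussianBlur(t,(3,3),0)
hs=cv2.cvtColor(t,cv2.COLOR_BGR2HSV)
def edge(fix,lo,hi,axis,ch):
    p=(ch[lo:hi,fix] if axis==0 else ch[fix,lo:hi]).astype(float); d=np.abs(np.diff(p)); i=d.argmax()
    i0=max(i-1,0); w=d[i0:i+2]; return lo+.5+(w*np.arange(i0,i0+len(w))).sum()/w.sum()
sat=hs[...,1];val=hs[...,2]
def line(pts,z):
    G=ray("top",np.array(pts),z)[:,:2]; 
    l=cv2.fitLine(G.astype(np.float32),cv2.DIST_HUBER,0,.001,.001).ravel(); return l
top=line([(c,edge(c,160,175,0,sat)) for c in range(200,285,5)],.064)
bot_=line([(c,edge(c,268,285,0,sat)) for c in range(150,305,5)],.064)
rt=line([(edge(r,304,320,1,val),r) for r in list(range(195,258,3))],.064)
print("x+ edge",top,"x- edge",bot_,"y- edge",rt)
# foot front end (z top .0915)
ft=line([(edge(r,250,266,1,val),r) for r in list(range(208,214))+list(range(224,231))],.0915)
print("foot -y end",ft)
E
```

```text
top (355, 230, 425, 290) px [388.6 258.6] metric rect c [ 0.4551 -0.3616] size [0.0627 0.1307] ang 11.12
scene (180, 260, 280, 330) px [229.5 290.5] metric rect c [ 0.4483 -0.3616] size [0.0804 0.1516] ang 11.48
top (355, 230, 425, 290) px [388.6 258.4] metric rect c [ 0.4556 -0.3615] size [0.0603 0.1295] ang 11.4
scene (180, 260, 280, 330) px [229.5 290.3] metric rect c [ 0.4477 -0.3617] size [0.0792 0.1515] ang 11.5
top (355, 230, 425, 290) px [388.6 258.3] metric rect c [ 0.4559 -0.3615] size [0.0583 0.1281] ang 11.55
scene (180, 260, 280, 330) px [230.3 292.5] metric rect c [ 0.4547 -0.3624] size [0.0642 0.1326] ang 11.73
top (210, 195, 245, 228) px [225.5 212.5] metric rect c [0.5501 0.0648] size [0.0424 0.0421] ang 1.34
scene (430, 180, 475, 215) px [451.3 197.1] metric rect c [0.5475 0.0652] size [0.0447 0.0478] ang 1.33
top (210, 195, 245, 228) px [225.5 212.5] metric rect c [0.5501 0.0648] size [0.0411 0.0419] ang 1.34
scene (430, 180, 475, 215) px [451.3 197. ] metric rect c [0.5472 0.0652] size [0.0441 0.046 ] ang 1.42
top (210, 195, 245, 228) px [225.6 212.5] metric rect c [0.5501 0.0645] size [0.0387 0.0401] ang 1.34
scene (430, 180, 475, 215) px [451.2 196.9] metric rect c [0.5469 0.0653] size [0.0436 0.0448] ang 1.35
x+ edge [ 0.02347071 -0.9997245   0.70056725  0.05309962] x- edge [ 0.0175643  -0.99984574  0.3979521   0.09235977] y- edge [ 0.99972326  0.02352558  0.5395628  -0.13951872]
foot -y end [0.9997001  0.02448868 0.55180794 0.00169648]
```

Request:
play_rows --deltas '[{"offset": [0, 0, -0.035], "rotation": [0, 0, 0.0275], "hand": 93}, {"offset": [0, 0, -0.035], "rotation": [0, 0, 0.0275], "hand": 93}, {"offset": [0, 0, -0.035], "rotation": [0, 0, 0.0275], "hand": 93}, {"offset": [0, 0, -0.035], "rotation": [0, 0, 0.0275], "hand": 93}, {"offset": [0, 0, -0.035], "rotation": [0, 0, 0.0275], "hand": 93}]'

```text
t: 0.72
ee_pos: [0.1964, 0.5667, 0.359]
eef_rot: [-3.141, 0.001, 1.938]
ft_force: [0.3, 0.2, 0.8]
grip_width: 0.0928
gripper_force: 0.0
```

Request:
play_rows --deltas '[{"offset": [0, 0, 0], "rotation": [0, 0, 0.0275], "hand": 93}, {"offset": [-0.0487, 0.0305, 0], "rotation": [0, 0, 0], "hand": 93}, {"offset": [-0.0487, 0.0305, 0], "rotation": [0, 0, 0], "hand": 93}, {"offset": [-0.0487, 0.0305, 0], "rotation": [0, 0, 0], "hand": 93}, {"offset": [-0.0487, 0.0305, 0], "rotation": [0, 0, 0], "hand": 93}]'

```text
t: 1.35
ee_pos: [0.3239, 0.4323, 0.3581]
eef_rot: [-3.141, 0.0, 1.771]
ft_force: [0.9, 0.4, -0.3]
grip_width: 0.0929
gripper_force: 0.0
```

Request:
play_rows --deltas '[{"offset": [-0.0487, 0.0305, 0], "rotation": [0, 0, 0], "hand": 93}, {"offset": [-0.0487, 0.0305, 0], "rotation": [0, 0, 0], "hand": 93}, {"offset": [-0.0487, 0.0305, 0], "rotation": [0, 0, 0], "hand": 93}, {"offset": [-0.0487, 0.0305, 0], "rotation": [0, 0, 0], "hand": 93}, {"offset": [0, 0, 0], "rotation": [0, 0, 0], "hand": 93}]'

```text
t: 1.98
ee_pos: [0.4514, 0.2979, 0.3578]
eef_rot: [-3.141, 0.001, 1.767]
ft_force: [-0.5, 0.1, 0.6]
grip_width: 0.0932
gripper_force: 0.0
```

Request:
play_rows --deltas '[{"offset": [-0.055, -0.0105, 0], "rotation": [0, 0, 0], "hand": 93}, {"offset": [-0.055, -0.0105, 0], "rotation": [0, 0, 0], "hand": 93}, {"offset": [-0.055, -0.0105, 0], "rotation": [0, 0, 0], "hand": 93}, {"offset": [-0.055, -0.0105, 0], "rotation": [0, 0, 0], "hand": 93}, {"offset": [-0.055, -0.0105, 0], "rotation": [0, 0, 0], "hand": 93}]'

```text
t: 2.6
ee_pos: [0.4519, 0.076, 0.3584]
eef_rot: [-3.141, -0.0, 1.772]
ft_force: [0.1, -1.4, 0.4]
grip_width: 0.0929
gripper_force: 0.0
```

Request:
play_rows --deltas '[{"offset": [-0.055, -0.0105, 0], "rotation": [0, 0, 0], "hand": 93}, {"offset": [-0.055, -0.0105, 0], "rotation": [0, 0, 0], "hand": 93}, {"offset": [-0.055, -0.0105, 0], "rotation": [0, 0, 0], "hand": 93}, {"offset": [-0.055, -0.0105, 0], "rotation": [0, 0, 0], "hand": 93}, {"offset": [-0.055, -0.0105, 0], "rotation": [0, 0, 0], "hand": 93}]'

```text
t: 3.22
ee_pos: [0.455, -0.148, 0.3585]
eef_rot: [3.141, -0.001, 1.772]
ft_force: [1.0, 0.0, 0.6]
grip_width: 0.093
gripper_force: 0.0
```

Request:
play_rows --deltas '[{"offset": [-0.055, -0.0105, 0], "rotation": [0, 0, 0], "hand": 93}, {"offset": [-0.055, -0.0105, 0.045], "rotation": [0, 0, 0], "hand": 93}, {"offset": [-0.055, -0.0105, 0.045], "rotation": [0, 0, 0], "hand": 93}, {"offset": [-0.055, -0.0105, 0.045], "rotation": [0, 0, 0], "hand": 93}, {"offset": [-0.055, -0.0105, 0.045], "rotation": [0, 0, 0], "hand": 93}]'

```text
t: 3.85
ee_pos: [0.4581, -0.3718, 0.2133]
eef_rot: [3.141, -0.0, 1.772]
ft_force: [-0.6, 0.4, -0.5]
grip_width: 0.0929
gripper_force: 0.0
```

Request:
play_rows --deltas '[{"offset": [0, 0, 0.06], "rotation": [0, 0, 0], "hand": 93}, {"offset": [0, 0, 0.06], "rotation": [0, 0, 0], "hand": 93}, {"offset": [0, 0, 0.04], "rotation": [0, 0, 0], "hand": 93}, {"offset": [0, 0, 0], "rotation": [0, 0, 0], "hand": 93}]'

```text
t: 4.35
ee_pos: [0.4561, -0.3687, 0.083]
eef_rot: [-3.138, -0.006, 1.772]
ft_force: [0.7, -0.1, -0.5]
grip_width: 0.093
gripper_force: 0.0
```

```bash
python3 - <<'E'
from h import *
t=bot.read_camera("top")[:,:,::-1];s=bot.read_camera("scene")[:,:,::-1];o=bot.get_obs();print(o["ee_pos"],o["eef_rot"],o["q"])
W=np.zeros((600,740,3),np.uint8)
W[:400,:370]=crop(t,340,200,414+18,300,4)[:400,:370]; W[:400,370:]=crop(s,170,230,263,330,4)[:400,:370]
cv2.imwrite("pics/c2.png",W[:400])
p=o["ee_pos"];print(proj("top",[p]),proj("scene",[p]))
E
```

```text
[ 0.45839243 -0.37125206  0.0876221 ] [3.14118438e+00 2.84477185e-04 1.77173055e+00] [-7.67768633e-01  2.01028361e-01  1.65472949e+00  1.82757133e-04
  1.28536912e+00 -9.68754332e-01]Traceback (most recent call last):
  File "<stdin>", line 4, in <module>
ValueError: could not broadcast input array from shape (400,368,3) into shape (400,370,3)
```

Request:
play_rows --deltas '[{"offset": [0, 0, 0.035], "rotation": [0, 0, 0], "hand": 93}, {"offset": [0, 0, 0.025], "rotation": [0, 0, 0], "hand": 93}, {"offset": [0, 0, 0.015], "rotation": [0, 0, 0], "hand": 93}, {"offset": [0, 0, 0], "rotation": [0, 0, 0], "hand": 93}, {"offset": [0, 0, 0], "rotation": [0, 0, 0], "hand": 93}]'

```text
t: 5.08
ee_pos: [0.4582, -0.372, 0.0275]
eef_rot: [3.141, 0.001, 1.771]
ft_force: [-0.3, -0.5, 0.4]
grip_width: 0.0927
gripper_force: 0.0
```

Request:
play_rows --deltas '[{"offset": [0, 0, 0.0125], "rotation": [0, 0, 0], "hand": 93}, {"offset": [0, 0, 0], "rotation": [0, 0, 0], "hand": 75}, {"offset": [0, 0, 0], "rotation": [0, 0, 0], "hand": 50}, {"offset": [0, 0, 0], "rotation": [0, 0, 0], "hand": 50}, {"offset": [0, 0, 0], "rotation": [0, 0, 0], "hand": 50}]'

```text
t: 5.7
ee_pos: [0.4578, -0.3717, 0.0169]
eef_rot: [3.141, 0.0, 1.771]
ft_force: [0.5, 0.6, 0.7]
grip_width: 0.0594
gripper_force: 30.0
```

Request:
play_rows --deltas '[{"offset": [0, 0, 0], "rotation": [0, 0, 0], "hand": 50}, {"offset": [0, 0, 0], "rotation": [0, 0, 0], "hand": 50}]'

```text
t: 5.95
ee_pos: [0.4578, -0.3717, 0.0168]
eef_rot: [3.141, 0.0, 1.771]
ft_force: [-0.6, 1.2, 0.9]
grip_width: 0.0595
gripper_force: 30.0
```

Request:
play_rows --deltas '[{"offset": [0, 0, -0.01], "rotation": [0, 0, 0], "hand": 50}, {"offset": [0, 0, -0.025], "rotation": [0, 0, 0], "hand": 50}, {"offset": [0, 0, -0.035], "rotation": [0, 0, 0], "hand": 50}, {"offset": [0, 0, -0.045], "rotation": [0, 0, 0], "hand": 50}, {"offset": [0, 0, -0.045], "rotation": [0, 0, 0], "hand": 50}]'

```text
t: 6.58
ee_pos: [0.4577, -0.3716, 0.1471]
eef_rot: [3.141, 0.001, 1.771]
ft_force: [0.9, 0.4, -3.5]
grip_width: 0.0592
gripper_force: 30.0
```

Request:
play_rows --deltas '[{"offset": [0, 0, 0], "rotation": [0, 0, 0], "hand": 50}, {"offset": [0, 0, 0], "rotation": [0, 0, 0], "hand": 50}]'

```text
t: 6.82
ee_pos: [0.4574, -0.3713, 0.1441]
eef_rot: [-3.141, -0.0, 1.771]
ft_force: [0.8, -0.5, -3.5]
grip_width: 0.0596
gripper_force: 30.0
```

```bash
python3 - <<'E'
from h import *
t=bot.read_camera("top")[:,:,::-1];s=bot.read_camera("scene")[:,:,::-1];o=bot.get_obs();print(o["ee_pos"],o["eef_rot"],o["ft_force"],o["ft_torque"],o["grip_width"])
cv2.imwrite("pics/c2.png",np.hstack([crop(t,340,200,440,300,4),crop(s,170,230,270,330,4)]))
E
```

```text
[ 0.45673143 -0.37067827  0.14270158] [-3.13976309e+00 -2.59764060e-03  1.77108977e+00] [-0.64898137  0.20398432 -3.42142319] [-0.07546479  0.03314195 -0.00292523] 0.05959248703545241
```

View pics/c2.png

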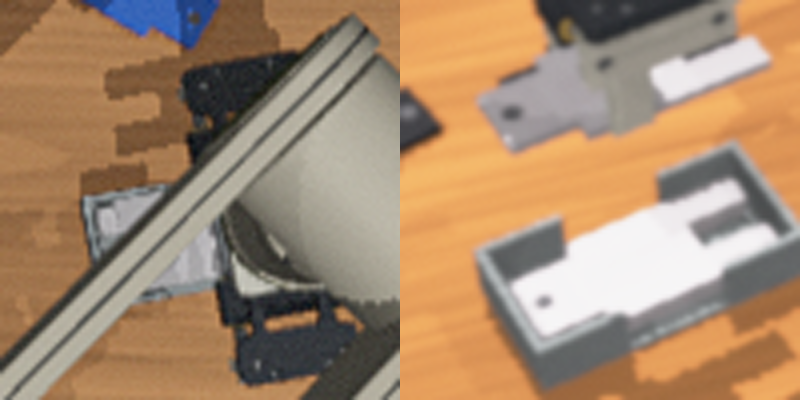

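The scene crop shows one shim held level in the fingers, its tab at crop (510,110), and the rest of the stack undisturbed in the tray. The force change matches the weight of one shim.

Request:
play_rows --deltas '[{"offset": [0, 0, 0], "rotation": [0, 0, 0.0141], "hand": 50}, {"offset": [0, 0, 0], "rotation": [0, 0, 0.0141], "hand": 50}, {"offset": [0.0497, 0.0181, 0], "rotation": [0, 0, 0], "hand": 50}, {"offset": [0.0497, 0.0181, 0], "rotation": [0, 0, 0], "hand": 50}, {"offset": [0.0497, 0.0181, 0], "rotation": [0, 0, 0], "hand": 50}]'

```text
t: 7.55
ee_pos: [0.4976, -0.2496, 0.1427]
eef_rot: [-3.139, -0.002, 1.593]
ft_force: [0.2, 0.2, -2.8]
grip_width: 0.0595
gripper_force: 30.0
```

Request:
play_rows --deltas '[{"offset": [0.0497, 0.0181, 0], "rotation": [0, 0, 0], "hand": 50}, {"offset": [0.0497, 0.0181, 0], "rotation": [0, 0, 0], "hand": 50}, {"offset": [0.0497, 0.0181, 0], "rotation": [0, 0, 0], "hand": 50}, {"offset": [0.0497, 0.0181, 0], "rotation": [0, 0, 0], "hand": 50}, {"offset": [0, 0, 0.03], "rotation": [0, 0, 0], "hand": 50}]'

```text
t: 8.18
ee_pos: [0.554, -0.0882, 0.1208]
eef_rot: [3.14, -0.0, 1.597]
ft_force: [-0.7, -0.7, -3.9]
grip_width: 0.0595
gripper_force: 30.0
```

Request:
play_rows --deltas '[{"offset": [0, 0, 0.03], "rotation": [0, 0, 0], "hand": 50}, {"offset": [0, 0, 0.015], "rotation": [0, 0, 0], "hand": 50}, {"offset": [0, 0, 0], "rotation": [0, 0, 0], "hand": 50}, {"offset": [0, 0, 0], "rotation": [0, 0, 0], "hand": 50}, {"offset": [0, 0, 0], "rotation": [0, 0, 0], "hand": 50}]'

```text
t: 8.8
ee_pos: [0.5534, -0.0914, 0.0858]
eef_rot: [3.14, 0.001, 1.594]
ft_force: [0.9, 1.0, -4.0]
grip_width: 0.0595
gripper_force: 30.0
```

```bash
python3 - <<'E'
from h import *
t=bot.read_camera("top")[:,:,::-1];s=bot.read_camera("scene")[:,:,::-1];o=bot.get_obs();print(o["ee_pos"],o["eef_rot"],o["ft_force"],o["ft_torque"],o["grip_width"])
cv2.imwrite("pics/c3.png",np.hstack([crop(t,200,180,300,280,4),crop(s,360,200,460,300,4)]))
E
```

```text
[ 0.55319498 -0.09126949  0.08557565] [3.14009157e+00 4.10759900e-04 1.59369584e+00] [ 0.24535445  0.7544354  -3.48593849] [-0.10516929  0.0255994  -0.00361459] 0.05874810706897299
```

View pics/c3.png

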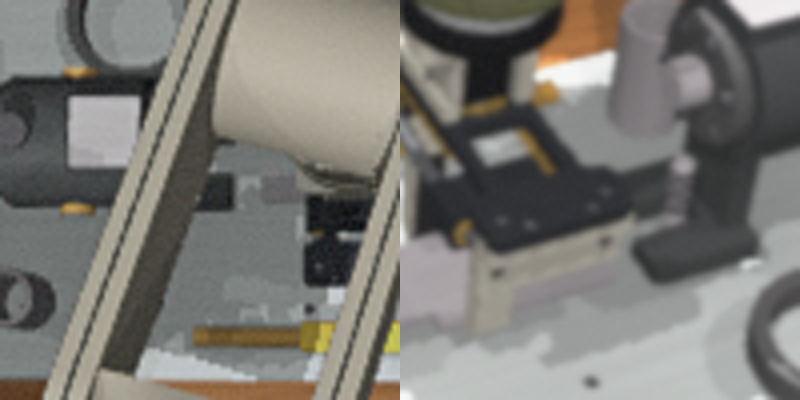

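The shim is in front of the mouth with its slot end about 20 mm short of the foot. The scene crop shows it lined up with the stud at (680,185).

Request:
play_rows --deltas '[{"offset": [0, -0.001, 0.015], "rotation": [0, 0, 0], "hand": 50}, {"offset": [0, 0, 0.009], "rotation": [0, 0, 0], "hand": 50}, {"offset": [0, 0, 0], "rotation": [0, 0, 0], "hand": 50}, {"offset": [0, 0, 0], "rotation": [0, 0, 0], "hand": 50}]'

```text
t: 9.4
ee_pos: [0.5515, -0.0909, 0.0649]
eef_rot: [-3.141, -0.0, 1.594]
ft_force: [-0.2, -0.2, -3.1]
grip_width: 0.0596
gripper_force: 30.0
```

Request:
play_rows --deltas '[{"offset": [0.01, 0, 0], "rotation": [0, 0, 0], "hand": 50}, {"offset": [0.01, 0, 0], "rotation": [0, 0, 0], "hand": 50}, {"offset": [0.01, 0, 0], "rotation": [0, 0, 0], "hand": 50}, {"offset": [0, 0, 0], "rotation": [0, 0, 0], "hand": 50}]'

```text
t: 9.9
ee_pos: [0.5512, -0.0661, 0.0654]
eef_rot: [-3.142, -0.0, 1.595]
ft_force: [-0.6, -0.1, -4.1]
grip_width: 0.0592
gripper_force: 30.0
```

Request:
play_rows --deltas '[{"offset": [0.01, 0, 0], "rotation": [0, 0, 0], "hand": 50}, {"offset": [0.01, 0, 0], "rotation": [0, 0, 0], "hand": 50}, {"offset": [0.01, 0, 0], "rotation": [0, 0, 0], "hand": 50}, {"offset": [0, 0, 0], "rotation": [0, 0, 0], "hand": 50}]'

```text
t: 10.4
ee_pos: [0.5506, -0.0423, 0.0654]
eef_rot: [-3.142, -0.0, 1.595]
ft_force: [0.6, -1.9, -2.8]
grip_width: 0.0597
gripper_force: 30.0
```

Request:
play_rows --deltas '[{"offset": [0.01, 0, 0], "rotation": [0, 0, 0], "hand": 50}, {"offset": [0.01, 0, 0], "rotation": [0, 0, 0], "hand": 50}, {"offset": [0, 0, 0], "rotation": [0, 0, 0], "hand": 50}, {"offset": [0, 0, 0], "rotation": [0, 0, 0], "hand": 50}]'

```text
t: 10.9
ee_pos: [0.5503, -0.027, 0.0654]
eef_rot: [-3.142, 0.0, 1.594]
ft_force: [0.0, -0.3, -3.4]
grip_width: 0.0593
gripper_force: 30.0
```

Request:
play_rows --deltas '[{"offset": [0, 0, 0], "rotation": [0, 0, 0], "hand": 76}, {"offset": [0, 0, 0], "rotation": [0, 0, 0], "hand": 76}, {"offset": [0, 0, 0], "rotation": [0, 0, 0], "hand": 76}, {"offset": [0, 0, 0], "rotation": [0, 0, 0], "hand": 76}]'

```text
t: 11.4
ee_pos: [0.5505, -0.0271, 0.0656]
eef_rot: [3.141, 0.0, 1.594]
ft_force: [-0.0, 0.0, -0.0]
grip_width: 0.0755
gripper_force: 0.0
```

Request:
play_rows --deltas '[{"offset": [-0.0215, 0, 0], "rotation": [0, 0, 0], "hand": 76}, {"offset": [-0.0215, 0, 0], "rotation": [0, 0, 0], "hand": 76}, {"offset": [0, 0, 0], "rotation": [0, 0, 0], "hand": 50}, {"offset": [0, 0, 0], "rotation": [0, 0, 0], "hand": 30}, {"offset": [0, 0, 0], "rotation": [0, 0, 0], "hand": 30}]'

```text
t: 12.02
ee_pos: [0.551, -0.0612, 0.0654]
eef_rot: [-3.141, -0.0, 1.594]
ft_force: [0.4, 0.5, 0.6]
grip_width: 0.051
gripper_force: 0.0
```

Request:
play_rows --deltas '[{"offset": [0, 0, 0], "rotation": [0, 0, 0], "hand": 30}, {"offset": [0, 0, 0], "rotation": [0, 0, 0], "hand": 30}]'

```text
t: 12.28
ee_pos: [0.5511, -0.0611, 0.0654]
eef_rot: [3.142, -0.0, 1.594]
ft_force: [-0.0, -0.3, 0.5]
grip_width: 0.0394
gripper_force: 30.0
```

Request:
play_rows --deltas '[{"offset": [0.005, 0, 0], "rotation": [0, 0, 0], "hand": 30}, {"offset": [0.005, 0, 0], "rotation": [0, 0, 0], "hand": 30}, {"offset": [0.005, 0, 0], "rotation": [0, 0, 0], "hand": 30}, {"offset": [0, 0, 0], "rotation": [0, 0, 0], "hand": 30}]'

```text
t: 12.78
ee_pos: [0.5508, -0.0487, 0.0654]
eef_rot: [-3.141, -0.001, 1.594]
ft_force: [-0.4, 1.3, -0.6]
grip_width: 0.0395
gripper_force: 30.0
```

Request:
play_rows --deltas '[{"offset": [0.0025, 0, 0], "rotation": [0, 0, 0], "hand": 30}, {"offset": [0, 0, 0], "rotation": [0, 0, 0], "hand": 30}]'

```text
t: 13.02
ee_pos: [0.5508, -0.0473, 0.0654]
eef_rot: [-3.142, -0.0, 1.594]
ft_force: [0.3, 0.7, -0.3]
grip_width: 0.0399
gripper_force: 30.0
```

Request:
play_rows --deltas '[{"offset": [0.0015, 0, 0], "rotation": [0, 0, 0], "hand": 30}, {"offset": [0, 0, 0], "rotation": [0, 0, 0], "hand": 30}]'

```text
t: 13.28
ee_pos: [0.5507, -0.0463, 0.0654]
eef_rot: [-3.142, 0.0, 1.594]
ft_force: [0.8, -2.1, -0.7]
grip_width: 0.039
gripper_force: 30.0
```

Request:
play_rows --deltas '[{"offset": [0.001, 0, 0], "rotation": [0, 0, 0], "hand": 30}, {"offset": [0, 0, 0], "rotation": [0, 0, 0], "hand": 30}]'

```text
t: 13.52
ee_pos: [0.5507, -0.0455, 0.0654]
eef_rot: [-3.142, 0.0, 1.594]
ft_force: [-0.2, -0.7, 0.3]
grip_width: 0.0396
gripper_force: 30.0
```

Request:
play_rows --deltas '[{"offset": [0.001, 0, 0], "rotation": [0, 0, 0], "hand": 30}, {"offset": [0, 0, 0], "rotation": [0, 0, 0], "hand": 30}]'

```text
t: 13.78
ee_pos: [0.5507, -0.0446, 0.0654]
eef_rot: [-3.142, -0.0, 1.594]
ft_force: [1.1, -1.5, -1.3]
grip_width: 0.0391
gripper_force: 30.0
```

Request:
play_rows --deltas '[{"offset": [0.001, 0, 0], "rotation": [0, 0, 0], "hand": 30}, {"offset": [0, 0, 0], "rotation": [0, 0, 0], "hand": 30}]'

```text
t: 14.02
ee_pos: [0.5507, -0.0443, 0.0654]
eef_rot: [-3.142, 0.001, 1.594]
ft_force: [-0.2, -4.1, -1.7]
grip_width: 0.0393
gripper_force: 30.0
```

Request:
play_rows --deltas '[{"offset": [0.001, 0, 0], "rotation": [0, 0, 0], "hand": 30}, {"offset": [0, 0, 0], "rotation": [0, 0, 0], "hand": 30}]'

```text
t: 14.28
ee_pos: [0.5507, -0.0441, 0.0654]
eef_rot: [-3.142, 0.002, 1.594]
ft_force: [-0.4, -7.8, -1.2]
grip_width: 0.0395
gripper_force: 30.0
```

Request:
play_rows --deltas '[{"offset": [0.001, 0, 0], "rotation": [0, 0, 0], "hand": 30}, {"offset": [0, 0, 0], "rotation": [0, 0, 0], "hand": 30}]'

```text
t: 14.52
ee_pos: [0.5507, -0.0439, 0.0655]
eef_rot: [3.142, 0.003, 1.594]
ft_force: [0.2, -11.0, -2.3]
grip_width: 0.0397
gripper_force: 30.0
```

Stud contact: the force builds to 11 N with no further travel, so the first shim is home. I'll ease off, release and go back for the second.

Request:
play_rows --deltas '[{"offset": [-0.002, 0, 0], "rotation": [0, 0, 0], "hand": 30}, {"offset": [0, 0, 0], "rotation": [0, 0, 0], "hand": 60}, {"offset": [0, 0, 0], "rotation": [0, 0, 0], "hand": 60}, {"offset": [0, 0, 0], "rotation": [0, 0, 0], "hand": 60}]'

```text
t: 15.02
ee_pos: [0.5508, -0.0434, 0.0655]
eef_rot: [3.141, -0.0, 1.594]
ft_force: [-0.0, 0.4, -0.1]
grip_width: 0.0595
gripper_force: 0.0
```

Request:
play_rows --deltas '[{"offset": [0, 0, -0.03], "rotation": [0, 0, 0], "hand": 60}, {"offset": [0, 0, -0.05], "rotation": [0, 0, 0], "hand": 60}, {"offset": [0, 0, -0.02], "rotation": [0, 0, 0], "hand": 60}, {"offset": [-0.0508, -0.0157, 0], "rotation": [0, 0, 0], "hand": 93}, {"offset": [-0.0508, -0.0157, 0], "rotation": [0, 0, 0], "hand": 93}]'

```text
t: 15.65
ee_pos: [0.5272, -0.126, 0.1451]
eef_rot: [3.141, 0.0, 1.596]
ft_force: [0.6, -0.4, -1.3]
grip_width: 0.0752
gripper_force: 0.0
```

Request:
play_rows --deltas '[{"offset": [-0.0508, -0.0157, 0], "rotation": [0, 0, 0], "hand": 93}, {"offset": [-0.0508, -0.0157, 0], "rotation": [0, 0, 0], "hand": 93}, {"offset": [-0.0508, -0.0157, 0], "rotation": [0, 0, 0], "hand": 93}, {"offset": [-0.0508, -0.0157, 0], "rotation": [0, 0, 0], "hand": 93}, {"offset": [-0.0508, -0.0157, 0], "rotation": [0, 0, 0], "hand": 93}]'

```text
t: 16.27
ee_pos: [0.4687, -0.3313, 0.1446]
eef_rot: [-3.141, -0.001, 1.594]
ft_force: [0.2, -0.4, -0.5]
grip_width: 0.0929
gripper_force: 0.0
```

Request:
play_rows --deltas '[{"offset": [-0.0508, -0.0157, 0], "rotation": [0, 0, 0], "hand": 93}, {"offset": [0, 0, 0.02], "rotation": [0, 0, -0.0141], "hand": 93}, {"offset": [0, 0, 0.03], "rotation": [0, 0, -0.0141], "hand": 93}, {"offset": [0, 0, 0], "rotation": [0, 0, 0], "hand": 93}, {"offset": [0, 0, 0], "rotation": [0, 0, 0], "hand": 93}]'

```text
t: 16.9
ee_pos: [0.4579, -0.3711, 0.1058]
eef_rot: [3.142, 0.0, 1.769]
ft_force: [-0.8, 0.0, 0.4]
grip_width: 0.0927
gripper_force: 0.0
```

```bash
python3 - <<'E'
from h import *
t=bot.read_camera("top")[:,:,::-1];s=bot.read_camera("scene")[:,:,::-1];o=bot.get_obs();print(o["ee_pos"],o["eef_rot"],o["ft_force"],o["grip_width"])
cv2.imwrite("pics/c4.png",np.hstack([crop(t,210,180,310,280,4),crop(s,390,190,490,290,4)]))
E
```

```text
[ 0.45845066 -0.3715628   0.10666213] [3.14053325e+00 1.50979387e-03 1.77014274e+00] [0.1295731  0.26719102 0.096646  ] 0.09290237403688473
```

View pics/c4.png

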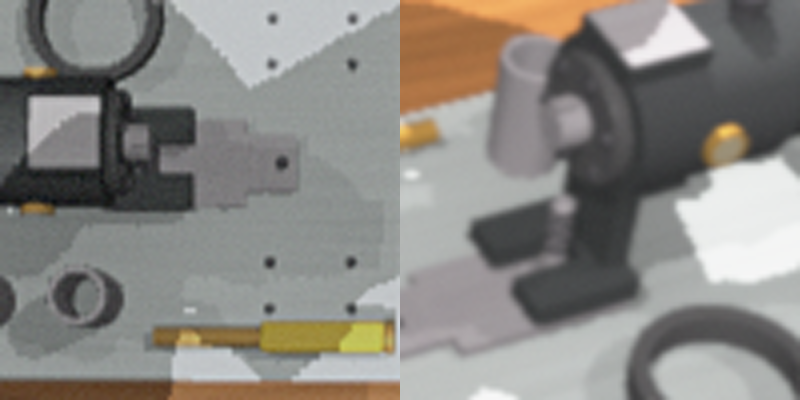

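The first shim lies flat under the foot around the stud, tab end at top crop (298,163). The bracket and the loose parts look undisturbed. Now the second shim.

Request:
play_rows --deltas '[{"offset": [0, 0, 0.045], "rotation": [0, 0, 0], "hand": 93}, {"offset": [0, 0, 0.04], "rotation": [0, 0, 0], "hand": 93}, {"offset": [0, 0, 0.019], "rotation": [0, 0, 0], "hand": 93}, {"offset": [0, 0, 0], "rotation": [0, 0, 0], "hand": 93}, {"offset": [0, 0, 0], "rotation": [0, 0, 0], "hand": 93}]'

```text
t: 17.62
ee_pos: [0.4587, -0.3721, 0.024]
eef_rot: [3.14, 0.002, 1.771]
ft_force: [-0.1, -0.2, 0.1]
grip_width: 0.0928
gripper_force: 0.0
```

Request:
play_rows --deltas '[{"offset": [0, 0, 0.016], "rotation": [0, 0, 0], "hand": 93}, {"offset": [0, 0, 0], "rotation": [0, 0, 0], "hand": 75}, {"offset": [0, 0, 0], "rotation": [0, 0, 0], "hand": 50}, {"offset": [0, 0, 0], "rotation": [0, 0, 0], "hand": 50}, {"offset": [0, 0, 0], "rotation": [0, 0, 0], "hand": 50}]'

```text
t: 18.25
ee_pos: [0.4578, -0.3714, 0.0097]
eef_rot: [-3.142, 0.0, 1.771]
ft_force: [0.6, -0.1, 0.7]
grip_width: 0.0593
gripper_force: 30.0
```

Request:
play_rows --deltas '[{"offset": [0, 0, 0], "rotation": [0, 0, 0], "hand": 50}, {"offset": [0, 0, 0], "rotation": [0, 0, 0], "hand": 50}]'

```text
t: 18.5
ee_pos: [0.4578, -0.3714, 0.0097]
eef_rot: [3.142, 0.0, 1.771]
ft_force: [-1.3, -0.7, 2.9]
grip_width: 0.0595
gripper_force: 30.0
```

Request:
play_rows --deltas '[{"offset": [0, 0, 0], "rotation": [0, 0, 0], "hand": 70}, {"offset": [0, 0, -0.002], "rotation": [0, 0, 0], "hand": 70}, {"offset": [0, 0, 0], "rotation": [0, 0, 0], "hand": 70}, {"offset": [0, 0, 0], "rotation": [0, 0, 0], "hand": 50}, {"offset": [0, 0, 0], "rotation": [0, 0, 0], "hand": 50}]'

```text
t: 19.12
ee_pos: [0.4578, -0.3712, 0.011]
eef_rot: [-3.142, -0.0, 1.771]
ft_force: [0.1, 0.9, 0.0]
grip_width: 0.059
gripper_force: 30.0
```

Request:
play_rows --deltas '[{"offset": [0, 0, 0], "rotation": [0, 0, 0], "hand": 50}, {"offset": [0, 0, 0], "rotation": [0, 0, 0], "hand": 50}]'

```text
t: 19.38
ee_pos: [0.4578, -0.3712, 0.011]
eef_rot: [3.142, -0.0, 1.771]
ft_force: [-0.3, 0.0, -0.5]
grip_width: 0.0593
gripper_force: 30.0
```

Request:
play_rows --deltas '[{"offset": [0, 0, -0.01], "rotation": [0, 0, 0], "hand": 50}, {"offset": [0, 0, -0.025], "rotation": [0, 0, 0], "hand": 50}, {"offset": [0, 0, -0.04], "rotation": [0, 0, 0], "hand": 50}, {"offset": [0, 0, -0.045], "rotation": [0, 0, 0], "hand": 50}, {"offset": [0, 0, -0.047], "rotation": [0, 0, 0], "hand": 50}]'

```text
t: 20.0
ee_pos: [0.4577, -0.3712, 0.1472]
eef_rot: [3.141, 0.001, 1.771]
ft_force: [-0.3, -0.6, -3.2]
grip_width: 0.0595
gripper_force: 30.0
```

Request:
play_rows --deltas '[{"offset": [0, 0, 0], "rotation": [0, 0, 0], "hand": 50}, {"offset": [0, 0, 0], "rotation": [0, 0, 0], "hand": 50}]'

```text
t: 20.25
ee_pos: [0.4574, -0.3709, 0.1442]
eef_rot: [-3.141, -0.0, 1.771]
ft_force: [-0.5, 0.5, -2.7]
grip_width: 0.0588
gripper_force: 30.0
```

```bash
python3 - <<'E'
from h import *
s=bot.read_camera("scene")[:,:,::-1];o=bot.get_obs();print(o["ee_pos"],o["eef_rot"],o["ft_force"],o["ft_torque"],o["grip_width"])
cv2.imwrite("pics/c5.png",crop(s,170,230,270,330,4))
E
```

```text
[ 0.45696499 -0.37044592  0.14308542] [-3.14021341e+00 -1.95632974e-03  1.77106801e+00] [ 0.49762314  0.21629319 -4.26974564] [-0.13508727  0.02197349  0.00439661] 0.05961891886813817
```

View pics/c5.png

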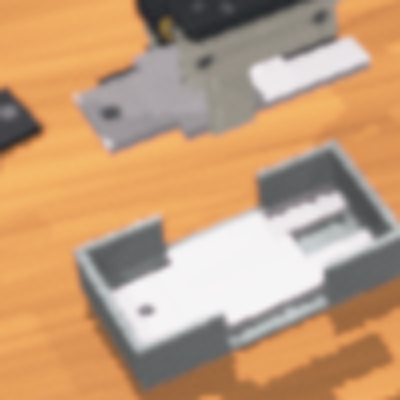

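One shim is held level and exactly one remains in the tray (scene crop, around (220,270)). Same path, 6 mm higher.

Request:
play_rows --deltas '[{"offset": [0, 0, 0], "rotation": [0, 0, 0.0141], "hand": 50}, {"offset": [0, 0, 0], "rotation": [0, 0, 0.0141], "hand": 50}, {"offset": [0.0497, 0.0181, 0], "rotation": [0, 0, 0], "hand": 50}, {"offset": [0.0497, 0.0181, 0], "rotation": [0, 0, 0], "hand": 50}, {"offset": [0.0497, 0.0181, 0], "rotation": [0, 0, 0], "hand": 50}]'

```text
t: 20.92
ee_pos: [0.4974, -0.2491, 0.1423]
eef_rot: [-3.138, -0.002, 1.593]
ft_force: [1.3, -0.7, -2.8]
grip_width: 0.0593
gripper_force: 30.0
```

Request:
play_rows --deltas '[{"offset": [0.0497, 0.0181, 0], "rotation": [0, 0, 0], "hand": 50}, {"offset": [0.0497, 0.0181, 0], "rotation": [0, 0, 0], "hand": 50}, {"offset": [0.0497, 0.0181, 0], "rotation": [0, 0, 0], "hand": 50}, {"offset": [0.0497, 0.0181, 0], "rotation": [0, 0, 0], "hand": 50}, {"offset": [0, -0.001, 0.03], "rotation": [0, 0, 0], "hand": 50}]'

```text
t: 21.55
ee_pos: [0.553, -0.0878, 0.1205]
eef_rot: [3.14, -0.001, 1.597]
ft_force: [-0.4, 0.1, -2.8]
grip_width: 0.0599
gripper_force: 30.0
```

Request:
play_rows --deltas '[{"offset": [0, 0, 0.03], "rotation": [0, 0, 0], "hand": 50}, {"offset": [0, 0, 0.015], "rotation": [0, 0, 0], "hand": 50}, {"offset": [0, 0, 0], "rotation": [0, 0, 0], "hand": 50}, {"offset": [0, 0, 0], "rotation": [0, 0, 0], "hand": 50}, {"offset": [0, 0, 0], "rotation": [0, 0, 0], "hand": 50}]'

```text
t: 22.18
ee_pos: [0.5527, -0.091, 0.0858]
eef_rot: [3.14, 0.001, 1.594]
ft_force: [0.5, -0.2, -3.3]
grip_width: 0.0591
gripper_force: 30.0
```

Request:
play_rows --deltas '[{"offset": [0, 0, 0.012], "rotation": [0, 0, 0], "hand": 50}, {"offset": [0, 0, 0.005], "rotation": [0, 0, 0], "hand": 50}, {"offset": [0, 0, 0], "rotation": [0, 0, 0], "hand": 50}, {"offset": [0, 0, 0], "rotation": [0, 0, 0], "hand": 50}]'

```text
t: 22.68
ee_pos: [0.5518, -0.0906, 0.071]
eef_rot: [-3.141, -0.0, 1.594]
ft_force: [0.2, -0.5, -2.8]
grip_width: 0.0595
gripper_force: 30.0
```

Request:
play_rows --deltas '[{"offset": [0.01, 0, 0], "rotation": [0, 0, 0], "hand": 50}, {"offset": [0.01, 0, 0], "rotation": [0, 0, 0], "hand": 50}, {"offset": [0, 0, 0], "rotation": [0, 0, 0], "hand": 50}, {"offset": [0, 0, 0], "rotation": [0, 0, 0], "hand": 50}]'

```text
t: 23.18
ee_pos: [0.5515, -0.0744, 0.071]
eef_rot: [-3.142, 0.0, 1.594]
ft_force: [-0.5, 1.1, -3.8]
grip_width: 0.0597
gripper_force: 30.0
```

Request:
play_rows --deltas '[{"offset": [0.01, 0, 0], "rotation": [0, 0, 0], "hand": 50}, {"offset": [0, 0, 0], "rotation": [0, 0, 0], "hand": 50}]'

```text
t: 23.42
ee_pos: [0.5513, -0.0661, 0.071]
eef_rot: [-3.142, -0.0, 1.594]
ft_force: [-0.5, 0.9, -2.9]
grip_width: 0.0591
gripper_force: 30.0
```

Request:
play_rows --deltas '[{"offset": [0.01, 0, 0], "rotation": [0, 0, 0], "hand": 50}, {"offset": [0, 0, 0], "rotation": [0, 0, 0], "hand": 50}]'

```text
t: 23.68
ee_pos: [0.5511, -0.058, 0.071]
eef_rot: [-3.142, -0.0, 1.594]
ft_force: [0.4, 0.3, -3.6]
grip_width: 0.0595
gripper_force: 30.0
```

Request:
play_rows --deltas '[{"offset": [0.01, 0, 0], "rotation": [0, 0, 0], "hand": 50}, {"offset": [0.01, 0, 0], "rotation": [0, 0, 0], "hand": 50}, {"offset": [0, 0, 0], "rotation": [0, 0, 0], "hand": 50}]'

```text
t: 24.05
ee_pos: [0.5507, -0.0418, 0.071]
eef_rot: [-3.142, -0.0, 1.595]
ft_force: [0.7, 0.2, -3.1]
grip_width: 0.0593
gripper_force: 30.0
```

Request:
play_rows --deltas '[{"offset": [0.01, 0, 0], "rotation": [0, 0, 0], "hand": 50}, {"offset": [0.01, 0, 0], "rotation": [0, 0, 0], "hand": 50}, {"offset": [0, 0, 0], "rotation": [0, 0, 0], "hand": 50}, {"offset": [0, 0, 0], "rotation": [0, 0, 0], "hand": 50}]'

```text
t: 24.55
ee_pos: [0.5504, -0.0266, 0.071]
eef_rot: [3.142, 0.0, 1.594]
ft_force: [-0.9, -0.6, -3.4]
grip_width: 0.0591
gripper_force: 30.0
```

Request:
play_rows --deltas '[{"offset": [0, 0, 0], "rotation": [0, 0, 0], "hand": 76}, {"offset": [0, 0, 0], "rotation": [0, 0, 0], "hand": 76}, {"offset": [0, 0, -0.001], "rotation": [0, 0, 0], "hand": 76}, {"offset": [0, 0, 0], "rotation": [0, 0, 0], "hand": 76}]'

```text
t: 25.05
ee_pos: [0.5506, -0.0267, 0.0721]
eef_rot: [3.141, 0.0, 1.594]
ft_force: [0.1, -0.1, -0.0]
grip_width: 0.0759
gripper_force: 0.0
```

Request:
play_rows --deltas '[{"offset": [-0.0215, 0, 0], "rotation": [0, 0, 0], "hand": 76}, {"offset": [-0.0215, 0, 0], "rotation": [0, 0, 0], "hand": 76}, {"offset": [0, 0, 0], "rotation": [0, 0, 0], "hand": 50}, {"offset": [0, 0, 0], "rotation": [0, 0, 0], "hand": 30}, {"offset": [0, 0, 0], "rotation": [0, 0, 0], "hand": 30}]'

```text
t: 25.68
ee_pos: [0.5511, -0.0608, 0.0718]
eef_rot: [-3.141, -0.0, 1.594]
ft_force: [-0.0, -0.2, -0.7]
grip_width: 0.0505
gripper_force: 0.0
```

Request:
play_rows --deltas '[{"offset": [0, 0, 0], "rotation": [0, 0, 0], "hand": 30}, {"offset": [0, 0, 0], "rotation": [0, 0, 0], "hand": 30}]'

```text
t: 25.92
ee_pos: [0.5512, -0.0607, 0.0718]
eef_rot: [-3.142, -0.0, 1.594]
ft_force: [0.6, 1.4, -0.2]
grip_width: 0.0395
gripper_force: 30.0
```

Request:
play_rows --deltas '[{"offset": [0.005, 0, 0], "rotation": [0, 0, 0], "hand": 30}, {"offset": [0.005, 0, 0], "rotation": [0, 0, 0], "hand": 30}, {"offset": [0, 0, 0], "rotation": [0, 0, 0], "hand": 30}]'

```text
t: 26.3
ee_pos: [0.5509, -0.0524, 0.0718]
eef_rot: [-3.141, -0.0, 1.594]
ft_force: [-0.0, 1.6, -1.0]
grip_width: 0.0393
gripper_force: 30.0
```

Request:
play_rows --deltas '[{"offset": [0.005, 0, 0], "rotation": [0, 0, 0], "hand": 30}, {"offset": [0.003, 0, 0], "rotation": [0, 0, 0], "hand": 30}, {"offset": [0, 0, 0], "rotation": [0, 0, 0], "hand": 30}]'

```text
t: 26.68
ee_pos: [0.5508, -0.0462, 0.0718]
eef_rot: [-3.142, -0.0, 1.594]
ft_force: [-0.1, 1.5, -0.3]
grip_width: 0.0391
gripper_force: 30.0
```

Request:
play_rows --deltas '[{"offset": [0.0015, 0, 0], "rotation": [0, 0, 0], "hand": 30}, {"offset": [0, 0, 0], "rotation": [0, 0, 0], "hand": 30}]'

```text
t: 26.92
ee_pos: [0.5508, -0.0454, 0.0718]
eef_rot: [-3.142, -0.0, 1.594]
ft_force: [0.7, -0.7, -0.9]
grip_width: 0.0393
gripper_force: 30.0
```

Request:
play_rows --deltas '[{"offset": [0.001, 0, 0], "rotation": [0, 0, 0], "hand": 30}, {"offset": [0, 0, 0], "rotation": [0, 0, 0], "hand": 30}]'

```text
t: 27.18
ee_pos: [0.5508, -0.0447, 0.0718]
eef_rot: [-3.142, 0.0, 1.594]
ft_force: [0.4, -0.9, -0.7]
grip_width: 0.0395
gripper_force: 30.0
```

Request:
play_rows --deltas '[{"offset": [0.001, 0, 0], "rotation": [0, 0, 0], "hand": 30}, {"offset": [0, 0, 0], "rotation": [0, 0, 0], "hand": 30}]'

```text
t: 27.42
ee_pos: [0.5508, -0.044, 0.0718]
eef_rot: [3.142, 0.0, 1.594]
ft_force: [0.9, -2.4, -0.5]
grip_width: 0.0391
gripper_force: 30.0
```

Request:
play_rows --deltas '[{"offset": [0.001, 0, 0], "rotation": [0, 0, 0], "hand": 30}, {"offset": [0, 0, 0], "rotation": [0, 0, 0], "hand": 30}]'

```text
t: 27.68
ee_pos: [0.5508, -0.0438, 0.0718]
eef_rot: [3.142, 0.001, 1.594]
ft_force: [0.5, -5.2, -0.7]
grip_width: 0.0394
gripper_force: 30.0
```

Request:
play_rows --deltas '[{"offset": [0.001, 0, 0], "rotation": [0, 0, 0], "hand": 30}, {"offset": [0, 0, 0], "rotation": [0, 0, 0], "hand": 30}]'

```text
t: 27.92
ee_pos: [0.5508, -0.0437, 0.0719]
eef_rot: [3.142, 0.002, 1.594]
ft_force: [0.3, -8.3, -1.6]
grip_width: 0.0392
gripper_force: 30.0
```

Request:
play_rows --deltas '[{"offset": [0.0005, 0, 0], "rotation": [0, 0, 0], "hand": 30}, {"offset": [0, 0, 0], "rotation": [0, 0, 0], "hand": 30}]'

```text
t: 28.18
ee_pos: [0.5508, -0.0436, 0.0719]
eef_rot: [3.142, 0.003, 1.593]
ft_force: [-0.1, -9.9, -2.5]
grip_width: 0.0397
gripper_force: 30.0
```

Request:
play_rows --deltas '[{"offset": [-0.002, 0, 0], "rotation": [0, 0, 0], "hand": 30}, {"offset": [0, 0, 0], "rotation": [0, 0, 0], "hand": 60}, {"offset": [0, 0, 0], "rotation": [0, 0, 0], "hand": 60}, {"offset": [0, 0, 0], "rotation": [0, 0, 0], "hand": 60}]'

```text
t: 28.68
ee_pos: [0.5508, -0.0431, 0.0719]
eef_rot: [3.141, -0.0, 1.594]
ft_force: [-0.1, 0.2, 0.1]
grip_width: 0.0592
gripper_force: 0.0
```

Request:
play_rows --deltas '[{"offset": [0, 0, -0.03], "rotation": [0, 0, 0], "hand": 60}, {"offset": [0, 0, -0.06], "rotation": [0, 0, 0], "hand": 60}, {"offset": [0, 0, -0.07], "rotation": [0, 0, 0], "hand": 40}, {"offset": [0, 0, -0.07], "rotation": [0, 0, 0], "hand": 20}, {"offset": [0, 0, -0.06], "rotation": [0, 0, 0], "hand": 0}]'

```text
t: 29.3
ee_pos: [0.5509, -0.0432, 0.3065]
eef_rot: [3.14, 0.0, 1.594]
ft_force: [1.1, 0.2, 0.5]
grip_width: 0.0345
gripper_force: 0.0
```

```bash
python3 - <<'E'
from h import *
s=bot.read_camera("scene")[:,:,::-1];t=bot.read_camera("top")[:,:,::-1];o=bot.get_obs();print(o["ee_pos"],o["eef_rot"],o["ft_force"],o["grip_width"])
cv2.imwrite("pics/c6.png",np.hstack([crop(s,370,160,520,310,2.6),crop(t,170,150,320,300,2.6)]))
print(proj("scene",[[.5495+.1*.0235,.035-.1,.076],[.5495+.0235*.035,0,.076]]))
E
```

```text
[ 0.5533605  -0.04360865  0.31136937] [3.13064963e+00 1.91839396e-03 1.59420658e+00] [ 0.66755495 -0.31777535  1.00507503] 0.026114831523924534
[[384.20822313 270.26185931]
 [412.68358775 261.92694786]]
```

View pics/c6.png

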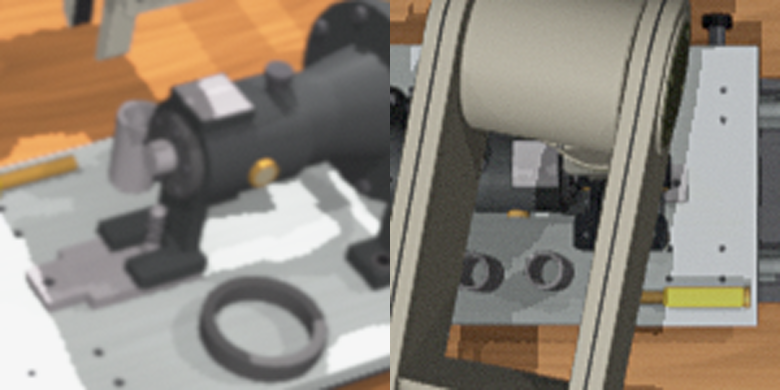

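Both shims lie stacked flush under the foot. The tab end is at scene (385,270), which matches the computed home position of (384,270). Bracket and loose parts are in place, so I go on to the press.

Request:
play_rows --deltas '[{"offset": [0.045, 0, 0], "rotation": [0, 0, 0], "hand": 0}, {"offset": [0.045, 0, 0], "rotation": [0, 0, 0], "hand": 0}, {"offset": [0.045, 0, 0], "rotation": [0, 0, 0], "hand": 0}, {"offset": [0, 0, 0.03], "rotation": [0, 0, 0], "hand": 0}, {"offset": [0, 0, 0.03], "rotation": [0, 0, 0], "hand": 0}]'

```text
t: 30.02
ee_pos: [0.5481, 0.0654, 0.2548]
eef_rot: [3.142, -0.0, 1.595]
ft_force: [-0.0, -1.7, -0.5]
grip_width: 0.0001
gripper_force: 0.0
```

Request:
play_rows --deltas '[{"offset": [0, 0, 0.015], "rotation": [0, 0, 0], "hand": 0}, {"offset": [0, 0, 0], "rotation": [0, 0, 0], "hand": 0}, {"offset": [0, 0, 0], "rotation": [0, 0, 0], "hand": 0}, {"offset": [0, 0, 0], "rotation": [0, 0, 0], "hand": 0}]'

```text
t: 30.52
ee_pos: [0.5489, 0.0644, 0.245]
eef_rot: [3.14, -0.0, 1.594]
ft_force: [0.8, 0.0, -0.1]
grip_width: 0.0004
gripper_force: 0.0
```

Request:
play_rows --deltas '[{"offset": [0, 0, 0.012], "rotation": [0, 0, 0], "hand": 0}, {"offset": [0, 0, 0.007], "rotation": [0, 0, 0], "hand": 0}, {"offset": [0, 0, 0], "rotation": [0, 0, 0], "hand": 0}, {"offset": [0, 0, 0], "rotation": [0, 0, 0], "hand": 0}]'

```text
t: 31.02
ee_pos: [0.5482, 0.0645, 0.2286]
eef_rot: [-3.141, 0.0, 1.594]
ft_force: [0.6, 0.3, 0.1]
grip_width: 0.0005
gripper_force: 0.0
```

Request:
play_rows --deltas '[{"offset": [0, 0, 0.0015], "rotation": [0, 0, 0], "hand": 0}, {"offset": [0, 0, 0], "rotation": [0, 0, 0], "hand": 0}]'

```text
t: 31.28
ee_pos: [0.5483, 0.0645, 0.2275]
eef_rot: [3.141, 0.0, 1.594]
ft_force: [-0.5, 0.2, 0.2]
grip_width: 0.0007
gripper_force: 0.0
```

Request:
play_rows --deltas '[{"offset": [0, 0, 0.0015], "rotation": [0, 0, 0], "hand": 0}, {"offset": [0, 0, 0], "rotation": [0, 0, 0], "hand": 0}]'

```text
t: 31.52
ee_pos: [0.5482, 0.0646, 0.2261]
eef_rot: [-3.141, 0.0, 1.594]
ft_force: [0.1, 0.7, -0.1]
grip_width: 0.0007
gripper_force: 0.0
```

Request:
play_rows --deltas '[{"offset": [0, 0, 0.0015], "rotation": [0, 0, 0], "hand": 0}, {"offset": [0, 0, 0], "rotation": [0, 0, 0], "hand": 0}]'

```text
t: 31.78
ee_pos: [0.5485, 0.0642, 0.2255]
eef_rot: [3.141, 0.0, 1.594]
ft_force: [-1.3, -1.8, 3.8]
grip_width: 0.0008
gripper_force: 1.9
```

Contact. I press on in small steps.

Request:
play_rows --deltas '[{"offset": [0, 0, 0.0015], "rotation": [0, 0, 0], "hand": 0}, {"offset": [0, 0, 0], "rotation": [0, 0, 0], "hand": 0}]'

```text
t: 32.02
ee_pos: [0.5485, 0.064, 0.2252]
eef_rot: [3.14, 0.001, 1.594]
ft_force: [-3.3, -3.5, 8.8]
grip_width: 0.0005
gripper_force: 4.5
```

Request:
play_rows --deltas '[{"offset": [0, 0, 0.001], "rotation": [0, 0, 0], "hand": 0}, {"offset": [0, 0, 0], "rotation": [0, 0, 0], "hand": 0}]'

```text
t: 32.28
ee_pos: [0.5486, 0.064, 0.2251]
eef_rot: [3.14, 0.001, 1.594]
ft_force: [-5.2, -4.3, 13.8]
grip_width: 0.0005
gripper_force: 6.7
```

Request:
play_rows --deltas '[{"offset": [0, 0, 0], "rotation": [0, 0, 0], "hand": 0}, {"offset": [0, 0, 0], "rotation": [0, 0, 0], "hand": 0}, {"offset": [0, 0, 0], "rotation": [0, 0, 0], "hand": 0}, {"offset": [0, 0, 0], "rotation": [0, 0, 0], "hand": 0}, {"offset": [0, 0, 0], "rotation": [0, 0, 0], "hand": 0}]'

```text
t: 32.9
ee_pos: [0.5486, 0.064, 0.2252]
eef_rot: [3.14, 0.001, 1.594]
ft_force: [-5.3, -4.0, 13.6]
grip_width: 0.0007
gripper_force: 6.7
```

Request:
play_rows --deltas '[{"offset": [0, 0, 0], "rotation": [0, 0, 0], "hand": 0}, {"offset": [0, 0, 0], "rotation": [0, 0, 0], "hand": 0}, {"offset": [0, 0, 0], "rotation": [0, 0, 0], "hand": 0}, {"offset": [0, 0, 0], "rotation": [0, 0, 0], "hand": 0}, {"offset": [0, 0, 0], "rotation": [0, 0, 0], "hand": 0}]'

```text
t: 33.52
ee_pos: [0.5486, 0.064, 0.2251]
eef_rot: [3.14, 0.001, 1.594]
ft_force: [-6.3, -3.5, 13.1]
grip_width: 0.0004
gripper_force: 6.7
```

Request:
play_rows --deltas '[{"offset": [0, 0, -0.003], "rotation": [0, 0, 0], "hand": 0}, {"offset": [0, 0, -0.005], "rotation": [0, 0, 0], "hand": 0}, {"offset": [0, 0, -0.03], "rotation": [0, 0, 0], "hand": 0}, {"offset": [0, 0, -0.05], "rotation": [0, 0, 0], "hand": 0}, {"offset": [0, 0, -0.05], "rotation": [0, 0, 0], "hand": 0}]'

```text
t: 34.15
ee_pos: [0.5479, 0.0647, 0.334]
eef_rot: [-3.14, -0.0, 1.594]
ft_force: [0.3, -0.0, 0.0]
grip_width: 0.0003
gripper_force: 0.0
```

Request:
play_rows --deltas '[{"offset": [-0.05, 0, 0], "rotation": [0, 0, 0], "hand": 0}, {"offset": [-0.05, 0, 0], "rotation": [0, 0, 0], "hand": 0}, {"offset": [-0.05, 0, 0], "rotation": [0, 0, 0], "hand": 0}, {"offset": [-0.05, 0, 0], "rotation": [0, 0, 0], "hand": 0}, {"offset": [-0.05, 0, 0], "rotation": [0, 0, 0], "hand": 0}]'

```text
t: 34.78
ee_pos: [0.5528, -0.1365, 0.3331]
eef_rot: [-3.141, -0.0, 1.594]
ft_force: [0.2, 0.4, -0.1]
grip_width: 0.0003
gripper_force: 0.0
```

Request:
play_rows --deltas '[{"offset": [-0.05, 0, 0], "rotation": [0, 0, 0], "hand": 0}, {"offset": [-0.05, 0, 0], "rotation": [0, 0, 0], "hand": 0}, {"offset": [0, 0, 0], "rotation": [0, 0, 0], "hand": 0}, {"offset": [0, 0, 0], "rotation": [0, 0, 0], "hand": 0}]'

```text
t: 35.28
ee_pos: [0.5547, -0.215, 0.3331]
eef_rot: [-3.141, -0.001, 1.594]
ft_force: [-0.1, -0.7, 0.1]
grip_width: 0.0005
gripper_force: 0.0
```

```bash
python3 - <<'E'
from h import *
s=bot.read_camera("scene")[:,:,::-1];t=bot.read_camera("top")[:,:,::-1]
cv2.imwrite("pics/c7.png",np.hstack([crop(s,370,160,520,310,2.6),crop(t,170,150,320,300,2.6)]))
E
```

```text
(no output)
```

View pics/c7.png

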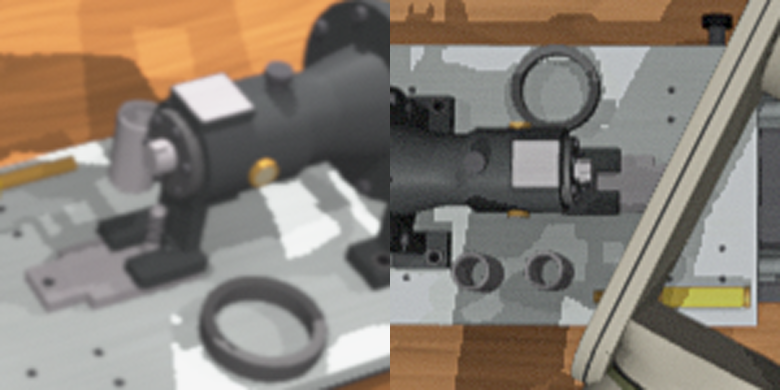

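The pad sank about 1 mm and then held firm at 13–14 N for over a second. In the picture both shims are still home, with the tab end at scene crop (38,283), and everything else is in place.

```bash
python3 -c "
from cell import bot
print(bot.job_done())"
```

```text
the job is handed in; nothing more can be done
None
```

I handed the job in at about 35 s: two shims are fully home around the stud under the foot, the spare is still in the tray, and the pad held firm at 13–14 N for over a second.

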